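Tap-test a box guitar's pickup

ROBOT

A 6-joint arm with a two-finger parallel gripper is mounted at the origin on the work surface. World frame = base frame: x ahead of the robot, y to its left, z up, the work surface at z = 0. Lengths are in m, angles in rad, forces in N, time in s.
With the tool pointing down it reaches from about 0.35 to 0.975 m from the base axis. Payload 4.9 kg.
Tool frame: the origin (TCP) lies midway between the tips of the shut fingers; the grasp point (between the pads) lies 19 mm behind it; z points along the fingers, y is the direction in which the jaws open and shut (so a half turn about z gives the same grasp; the last joint's range is limited). The gripper opens to 85 mm and grips with 20 to 120 N. Pads are 22 mm wide; open, the fingers measure 114 mm over their backs; the gripper's body (76 mm by 85 mm) begins 54 mm behind the grasp point. The pads swing forward as they close: fully open they stand 13 mm farther back than shut.
Start: joints at [1.064, 0.053, 1.613, -0, 1.476, -0.119], TCP at [0.236, 0.579, 0.208] pointing down, gripper open.
Joint ranges: [-3.01, 3.01], [-1.01, 2.22], [0.06, 2.58], [-1.02, 4.17], [0.09, 2.62], [-3.14, 3.14]. Speed limits (rad/s): [2.57, 2.57, 3.14, 3.14, 3.14, 3.14].

INTERFACE

Orientations are given as a rotation vector (axis times angle).
In Python, from station import ctrl gives the robot as it stands.
- The arm moves only by the shell command python3 -m jog 'ROWS' [FORCE]. ROWS is JSON, one flat list of numbers, 7 for each row, row after row: the opening, from 0 (shut) to 1 (fully open), then the shift along the tool's x, y, z in m, then the turn, a rotation vector about the tool's x, y, z in degrees. A call has 1 to 10 rows; each row shifts and turns the commanded pose from where the row before left it, along the tool's axes as they then stand; what a row does not reach is not made up. A row lasts 1/8 s, in which the tool goes at most 62.5 mm and 10.7 degrees, less where a joint would pass 70% of its speed; a pose out of reach is approached as far as the arm can. A call with a gripper value outside its range is refused whole. The fingers move at their own pace and stop on an object; FORCE is the grip in N (left out, the last holds). Time passes only in rows, so rows that do not move let the fingers close. It gives the time, the measured TCP pose, the force and the opening at its end, in the units of the state.
- ctrl.get_obs(): the state, without advancing time (a new reading comes with each control period).
- ctrl.get_image(name): name is "side" or "top" or "wrist"; returns a dict with "image" (420x560x3 uint8, blue, green, red), "camera_matrix" (3x3 intrinsics, pixels), "rvec" (rotation vector, rad) and "tvec" (3), from world to camera coordinates, as OpenCV has them; the wrist camera has in their place "mount" (4x4, takes a point from camera to tool coordinates, whose origin is the TCP and whose axes are the flange's). Camera axes: x right, y down, z forward; pixel columns grow to the right and rows downward; lengths in m; the calibration is good to about 2 mm. A picture is of the moment at which its call begins: read the wrist's pose just before it. There is no depth.
- ctrl.finish_job(): hands the job in, once; it reports no verdict.
Trained networks look in a picture, given as the dict that the camera call returned (one of the last four; its "shot" number tells which), for a name from the list of things; names that differ only in an ending like _2 or _b are one class to them, and where a whole thing is asked for, a point or a joint stands for the part that bears it (a point fixed in the world has none). Each returns a list of dicts, best first, with "p" (0 to 1); they miss things now and then, are a little off and sometimes report something else, mostly with a low value. They report only what shows in the picture. A call takes as long as a camera call.
- ctrl.boxes_of(target, picture): "box" ([centre column, centre row, width, height] in pixels, round what is visible of it).
The state is a dict: "t": time; "q": joint angles; "dq": joint speeds; "effort": joint torques, N m; "tool_pos": TCP position; "tool_rot": TCP orientation; "contact_force": force on the tool from outside, world axes, zero at the start; "wrist_torque": the same for the moment, N m; "opening": finger opening in m.
Only numpy, scipy, OpenCV 4.12 (cv2) and the standard library are available. Lean on these libraries where they do the work, as an engineer would, in place of code of your own. Each camera call takes 0.05 s, during which the arm holds its last target. There are 200 camera calls.

TASK

Wake the small test amplifier by pressing its long bar-shaped key fully down with the fingertips, then tap the big round steel pickup disc on the guitar's soundboard lightly with the fingertips so that it dips a little on its pad. Let both spring back and finish with the fingers lifted well clear, a good 10 cm above the guitar. Press gently, do not touch the other keys, the volume knob or the other two pickups, and do not pick up or shift anything else lying about.

Things in the scene. Friction and masses are not known exactly. Their poses are not given: they have to be found in the camera images.
- guitar: pine box-guitar body fixed on the table, 200 (x, along the neck) x 240 (y) x 55 high, flat soundboard on top; its neck runs out along its +x, away from the robot. Origin at the centre of the box's underside, on the table
- amp: small black test amplifier fixed on the table, 130 (x) x 240 (y) x 80 high, with three white keys in a row 70 apart on its flat top, in any order, and a knob and a slide tube behind them. Origin at the centre of its underside, on the table
- key_bar: the bar key: oblong white cap 44 x 18 (long side along its y), in a black rim 8 high that is 4 wider all round, on top of the amplifier. Origin on the amplifier's top under the key's centre, z up
- key_bar_top (a point): centre of the top face of that key's cap, 18 above the amplifier's top when up (98 above the table)
- key_bar_press (a joint): how far that key is pressed, m: 0 up, 0.006 fully down. Springs back by itself; it starts to move at about 1.5 N and is fully down at about 5 N. It wakes the amplifier past half its travel; never push it with more than 20 N
- key_round: the larger round key: white cap 28 across, in a black rim 8 high that is 4 wider all round, on top of the amplifier. Origin on the amplifier's top under the key's centre, z up. Springy like the bar key, cap top 98 above the table
- key_small: the smallest round key: white cap 16 across, in a black rim 8 high that is 4 wider all round, on top of the amplifier. Origin on the amplifier's top under the key's centre, z up. Springy like the bar key, cap top 98 above the table
- disc_big: the big round pickup: steel disc 50 across, 4 thick, on a soft black pad on the soundboard; the three pickups lie in any order about 90 or more apart. Origin on the soundboard under the centre, z up
- disc_big_top (a point): centre of the top face of that steel plate, 14 above the soundboard at rest (69 above the table)
- disc_big_dip (a joint): how far that plate has sunk into its soft pad, m: 0 at rest, 0.006 at the stop. Springs back by itself; it starts to move at about 1 N and reaches the stop at about 4 N; a dip of 2 mm (2 N) is a good tap. Over 15 N would crack a pickup
- disc_small: the small round pickup: steel disc 28 across, 4 thick, on a soft black pad on the soundboard; the three pickups lie in any order about 90 or more apart. Origin on the soundboard under the centre, z up. Springy like the big disc, plate top 69 above the table
- strip: the strip pickup: oblong steel plate 60 x 18 (long side along its y), 4 thick, on a soft black pad on the soundboard; the three pickups lie in any order about 90 or more apart. Origin on the soundboard under the centre, z up. Springy like the big disc, plate top 69 above the table
- volume: volume knob standing on the amplifier's top panel, 30 across and 20 high, fixed; origin at the centre of its underside
- screw_pot: small closed glass screw pot with a steel lid, 32 across and 45 tall, standing loose on the soundboard; origin at the centre of its underside
- wood_knob: small turned wooden knob, 28 across and 36 tall, standing loose on the soundboard; origin at the centre of its underside
- slide_tube: brass slide tube, 27 across and 45 tall, standing loose on the amplifier's top panel; origin at the centre of its underside
- glue: white glue bottle, 52 across and 120 tall, standing on the table beyond the gap between amplifier and guitar; origin at the centre of its underside
- screwdriver: screwdriver, 190 long, lying on the table left of the guitar; origin on its axis line at the table

How it is judged:
By the outcome, as a careful person would: the job done as asked, in the order asked, and still so for the second after the job is handed in, with the robot touching nothing.
It also fails if it takes over 45 s, if anything falls off the work surface, if the arm or the gripper's body presses on something with over 40 N, if the wrist force passes 120 N, or if a joint passes its speed limit or range.

## Working session

There is one attempt and no reset: what is moved stays moved. The work goes in short steps, Python scripts to look and compute and a shell command to move; the robot and the scene stay as the last step left them, time stands still between calls to the robot, and variables do not carry over. Pictures are saved under pics/ and viewed, about 8 in all and at most 12, crops included, and the job is handed in when it is done.

```bash
mkdir -p pics
cat > h.py <<'E'
import numpy as np, cv2
from station import ctrl
def ray_plane(pic,uv,z):
    R,_=cv2.Rodrigues(np.array(pic["rvec"],float)); t=np.array(pic["tvec"],float).ravel()
    d=R.T@np.linalg.inv(np.array(pic["camera_matrix"]))@np.array([uv[0],uv[1],1.]); c=-R.T@t
    return c+d*(z-c[2])/d[2]
Z=dict(key_bar=.098,key_round=.098,key_small=.098,disc_big=.069,disc_small=.069,strip=.069,volume=.1,screw_pot=.1,wood_knob=.09,slide_tube=.125,glue=.12,amp=.08,guitar=.055)
E
python3 - <<'E'
from h import *
o=ctrl.get_obs();print(o["t"],o["tool_pos"],o["tool_rot"],o["contact_force"])
p=[ctrl.get_image(n) for n in("top","side")]
for n,q in zip(("top","side"),p): cv2.imwrite(f"pics/{n}.png",q["image"])
for k in Z:
  for n,q in zip(("top","side"),p):
    for b in ctrl.boxes_of(k,q)[:2]: print(k,n,round(b["p"],2),np.round(b["box"]),np.round(ray_plane(q,b["box"],Z[k])[:2],3))
E
```

```text
0.0 [0.23603172 0.57801259 0.20658398] [-6.05224336e-01 -3.08210895e+00  3.00062052e-03] [-0.67435145  0.47757299  0.24523931]
key_bar top 0.5 [388. 254.  18.   7.] [ 0.51  -0.226]
key_bar side 0.62 [304. 291.  19.  25.] [ 0.508 -0.246]
key_round top 0.63 [365. 247.  16.  13.] [ 0.528 -0.166]
key_round side 0.48 [294. 268.  17.  16.] [ 0.521 -0.175]
key_round side 0.17 [303. 288.  18.  19.] [ 0.51  -0.236]
key_small side 0.67 [319. 310.  99. 121.] [ 0.509 -0.302]
key_small side 0.38 [283. 206. 187. 104.] [0.605 0.054]
disc_big top 0.81 [216. 272.  21.  17.] [0.453 0.227]
disc_big top 0.49 [270. 260.  21.   8.] [0.488 0.083]
disc_big side 0.67 [212. 201.  12.   8.] [0.453 0.209]
disc_big side 0.51 [214. 200.  17.  10.] [0.461 0.215]
disc_small top 0.6 [240. 249.  11.  10.] [0.516 0.167]
disc_small top 0.17 [215. 272.  17.  16.] [0.453 0.231]
disc_small side 0.63 [240. 205.  10.   8.] [0.519 0.155]
strip top 0.48 [270. 261.  17.   6.] [0.485 0.084]
volume side 0.68 [324. 272.  16.  15.] [ 0.57  -0.217]
screw_pot top 0.7 [231. 220.   9.  11.] [0.591 0.19 ]
screw_pot side 0.51 [261. 191.  14.  17.] [0.583 0.149]
wood_knob top 0.48 [243. 275.   9.  10.] [0.446 0.155]
wood_knob side 0.58 [217. 210.  10.  16.] [0.445 0.128]
slide_tube top 0.55 [418. 260.  10.   5.] [ 0.493 -0.296]
slide_tube top 0.51 [407. 230.  13.   8.] [ 0.569 -0.27 ]
slide_tube side 0.71 [338. 289.  13.  22.] [ 0.554 -0.293]
glue top 0.62 [347. 176.  24.  24.] [ 0.712 -0.114]
glue side 0.76 [364. 244.  24.  48.] [ 0.684 -0.195]
amp top 0.65 [136. 260.  53.  35.] [0.481 0.438]
amp top 0.57 [388. 246. 102.  63.] [ 0.533 -0.23 ]
amp side 0.58 [318. 312. 100. 118.] [ 0.514 -0.29 ]
guitar top 0.92 [242. 178.  97. 230.] [0.718 0.167]
guitar side 0.93 [286. 206. 188. 104.] [0.641 0.113]
guitar side 0.21 [366. 243.  25.  50.] [ 0.743 -0.132]
```

View pics/top.png

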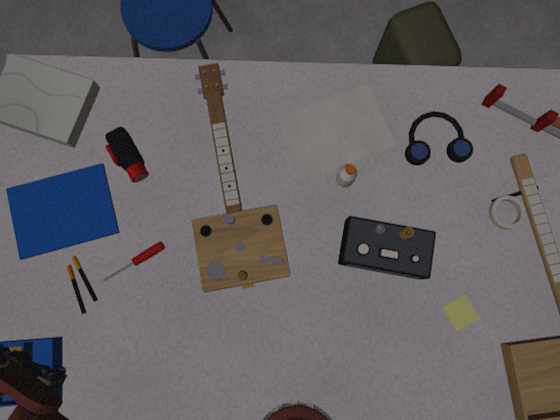

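View pics/side.png

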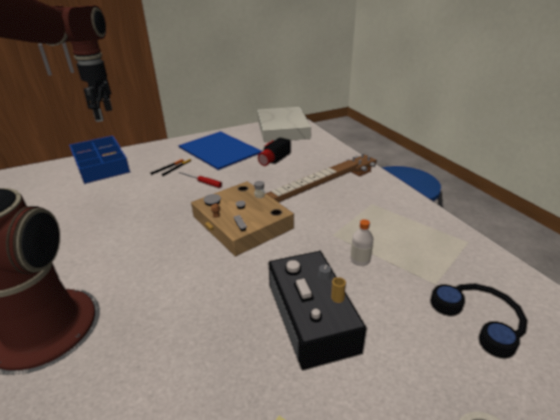

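The bar key is in the middle of the amp's row, at top-view pixel (389,254), with the round key at (364,249) and the small key at (415,258). The big disc is at (216,270), the wooden knob at (243,275), the strip at (270,261) and the small disc at (240,247). I'll move above the bar key.

```bash
python3 -m jog '[0,-0.04,-0.046,0,0,0,0,0,-0.04,-0.046,0,0,0,0,0,-0.04,-0.046,0,0,0,0,0,-0.04,-0.046,0,0,0,0,0,-0.04,-0.046,0,0,0,0,0,-0.04,-0.046,0,0,0,0,0,-0.04,-0.046,0,0,0,0,0,-0.04,-0.046,0,0,0,0,0,-0.04,-0.046,0,0,0,0,0,-0.04,-0.046,0,0,0,0]'
python3 -m jog '[0,-0.04,-0.046,0,0,0,0,0,-0.04,-0.046,0,0,0,0,0,-0.04,-0.046,0,0,0,0,0,-0.02,-0.023,0,0,0,0,0,0,0,0,0,0,-10,0,0,0,0,0,0,0]'
cat >> h.py <<'E'
def wrist():
    o=ctrl.get_obs(); q=ctrl.get_image("wrist")
    T=np.eye(4);T[:3,:3]=cv2.Rodrigues(np.array(o["tool_rot"]))[0];T[:3,3]=o["tool_pos"]
    C=np.linalg.inv(T@np.array(q["mount"])); q["rvec"]=cv2.Rodrigues(C[:3,:3])[0]; q["tvec"]=C[:3,3]
    return o,T,q
E
python3 - <<'E'
from h import *
o,T,q=wrist(); print(o["t"],o["tool_pos"],T[:3,:3].round(3),o["contact_force"])
cv2.imwrite("pics/w1.png",q["image"])
for k in("key_bar","key_round","key_small","slide_tube"):
  for b in ctrl.boxes_of(k,q)[:2]: print(k,round(b["p"],2),np.round(b["box"]),np.round(ray_plane(q,b["box"],Z[k])[:2],4))
E
```

```text
t: 2.65
tool_pos: [0.4331, -0.0006, 0.2083]
tool_rot: [0.605, 3.081, 0.0]
contact_force: [0.7, -0.4, -0.6]
opening: -0.0
t: 3.4
tool_pos: [0.5014, -0.2009, 0.2077]
tool_rot: [-0.339, -3.123, -0.0]
contact_force: [-0.8, 0.6, 0.2]
opening: 0.0002
3.4 [ 0.5013588  -0.20091505  0.20770418] [[-0.977  0.214 -0.   ]
 [ 0.214  0.977  0.   ]
 [ 0.     0.    -1.   ]] [-0.79068164  0.63275553  0.18312793]
key_bar 0.96 [250. 216.  58.  28.] [ 0.5088 -0.2327]
key_round 0.64 [324. 210.  34.  34.] [ 0.5185 -0.1638]
key_round 0.4 [221. 279.  26.  44.] [ 0.5667 -0.2779]
key_small 0.95 [184. 217.  30.  20.] [ 0.496  -0.2944]
key_small 0.64 [251. 217.  45.  24.] [ 0.5102 -0.2326]
slide_tube 0.94 [221. 279.  28.  42.] [ 0.5541 -0.2693]
slide_tube 0.44 [250. 222. 245. 136.] [ 0.507  -0.2302]
```

View pics/w1.png

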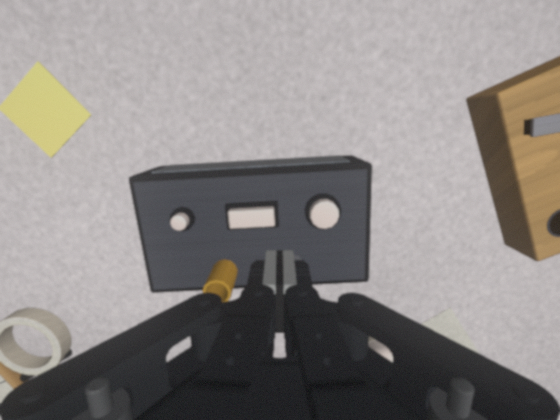

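The wrist view shows the bar cap at (251,217), the small key at (180,221), the round key at (324,213) and the tube at (221,279). The key's position is (0.509, -0.231). I'll go over it and down to just above the cap.

```bash
python3 -m jog '[0,-0.014,-0.028,0.02,0,0,-2.5,0,0,0,0.045,0,0,0,0,0,0,0.034,0,0,0,0,0,0,0,0,0,0]'
python3 - <<'E'
from h import *
o,T,q=wrist(); print(o["t"],o["tool_pos"],o["contact_force"])
c=q["image"][120:420,130:430]; cv2.imwrite("pics/w2.png",cv2.resize(c,None,fx=2,fy=2))
for k in("key_bar","key_round","key_small"):
  for b in ctrl.boxes_of(k,q)[:1]: print(k,round(b["p"],2),np.round(b["box"]),np.round(ray_plane(q,b["box"],Z[k])[:2],4))
E
```

```text
t: 4.15
tool_pos: [0.5069, -0.2291, 0.1054]
tool_rot: [-0.266, -3.124, -0.005]
contact_force: [-0.4, 0.5, -0.6]
opening: -0.0001
4.15 [ 0.50691504 -0.22913683  0.10541912] [-0.37147113  0.45102891 -0.5598123 ]
key_bar 0.95 [279. 242.  83.  43.] [ 0.5058 -0.2309]
key_round 0.92 [385. 240.  59.  56.] [ 0.5158 -0.1667]
key_small 0.63 [171. 242.  39.  34.] [ 0.4946 -0.2961]
```

View pics/w2.png

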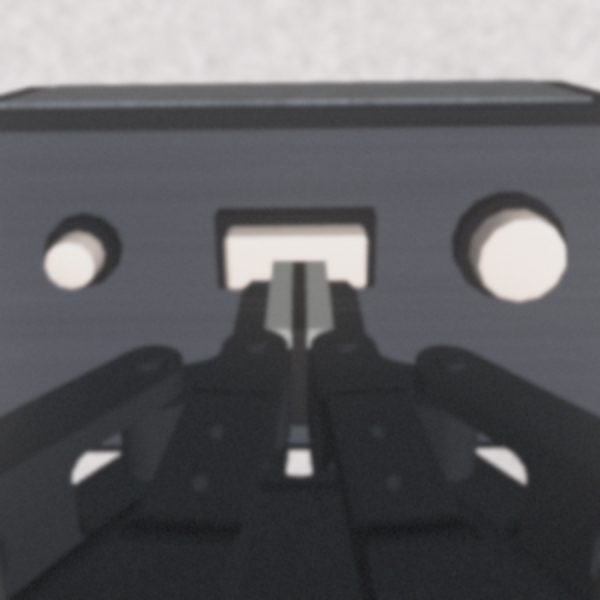

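The fingertips hover over the bar's middle, with the cap at crop (225-368, 225-290) and the tips at (299,262). I'll press in small steps.

```bash
python3 -m jog '[0,0,0,0.006,0,0,0,0,0,0,0.002,0,0,0,0,0,0,0.002,0,0,0,0,0,0,0,0,0,0]'
python3 -m jog '[0,0,0,0.001,0,0,0,0,0,0,0.001,0,0,0,0,0,0,0,0,0,0]'
```

```text
t: 4.85
tool_pos: [0.509, -0.2308, 0.0986]
tool_rot: [-0.266, -3.13, -0.0]
contact_force: [0.0, 0.1, -0.3]
opening: 0.0003
t: 5.22
tool_pos: [0.5091, -0.2308, 0.0967]
tool_rot: [-0.266, -3.13, -0.0]
contact_force: [0.3, 1.2, -0.3]
opening: -0.0
```

```bash
python3 -m jog '[0,0,0,0.001,0,0,0,0,0,0,0.001,0,0,0,0,0,0,0,0,0,0]'
python3 -m jog '[0,0,0,0.001,0,0,0,0,0,0,0,0,0,0]'
```

```text
t: 5.6
tool_pos: [0.5091, -0.2308, 0.0947]
tool_rot: [-0.266, -3.13, -0.0]
contact_force: [-0.3, 0.5, -0.6]
opening: 0.0001
t: 5.85
tool_pos: [0.5091, -0.2308, 0.0937]
tool_rot: [-0.266, -3.13, -0.0]
contact_force: [-0.4, 0.3, -0.1]
opening: 0.0002
```

```bash
python3 -m jog '[0,0,0,0.001,0,0,0,0,0,0,0,0,0,0]'
python3 -m jog '[0,0,0,0.001,0,0,0,0,0,0,0,0,0,0]'
python3 - <<'E'
from h import *
o,T,q=wrist(); print(o["t"],o["tool_pos"],o["contact_force"],o["wrist_torque"])
c=q["image"][180:330,180:380]; cv2.imwrite("pics/w3.png",cv2.resize(c,None,fx=4,fy=4))
E
```

```text
t: 6.1
tool_pos: [0.5091, -0.2308, 0.0927]
tool_rot: [-0.266, -3.13, -0.0]
contact_force: [-0.3, 0.1, -0.0]
opening: 0.0007
t: 6.35
tool_pos: [0.5091, -0.2308, 0.0917]
tool_rot: [-0.266, -3.13, -0.0]
contact_force: [-0.5, -0.5, -0.5]
opening: -0.0002
6.35 [ 0.50911291 -0.23078956  0.09170298] [-0.54942843 -0.47131293 -0.54204728] [0.00538778 0.00816732 0.00787654]
```

View pics/w3.png

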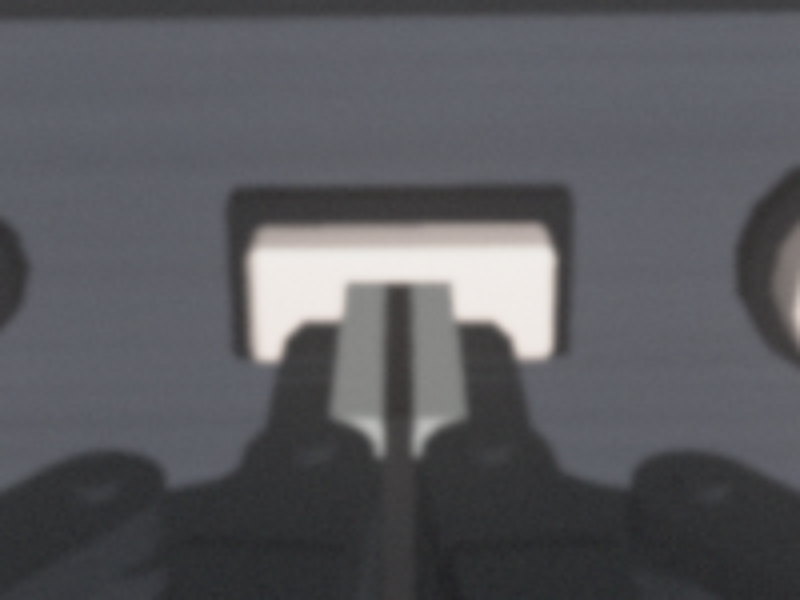

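The tips are over the cap, but the key isn't moving and there's no force yet, so the measured z seems to read a few mm low. I'll keep going gently.

```bash
for i in 1; do python3 -m jog '[0,0,0,0.001,0,0,0,0,0,0,0.0005,0,0,0,0,0,0,0,0,0,0]'; done
python3 -m jog '[0,0,0,0.001,0,0,0,0,0,0,0,0,0,0]'
python3 -c "
from h import *
for i in range(4): ctrl.get_image('wrist'); o=ctrl.get_obs(); print(o['contact_force'],o['tool_pos'][2])"
```

```text
t: 6.78
tool_pos: [0.5091, -0.2308, 0.0902]
tool_rot: [-0.266, -3.13, -0.0]
contact_force: [-1.2, -0.1, 0.1]
opening: -0.0002
t: 7.02
tool_pos: [0.5091, -0.2308, 0.0892]
tool_rot: [-0.266, -3.13, -0.0]
contact_force: [0.2, 0.3, 0.4]
opening: 0.0003
[ 0.18336174  0.16911278 -0.52969364] 0.08922692872570726
[-0.65887405  1.15820199  0.20965513] 0.0892941492547161
[0.48144034 0.0701591  1.20925728] 0.08931096681830358
[-0.03261881 -0.66435603  0.63800556] 0.08935375193383088
```

```bash
cat >> h.py <<'E'
def avg(n=6):
    F=[]
    for i in range(n): ctrl.get_image("wrist"); o=ctrl.get_obs(); F.append(o["contact_force"])
    print("avgF",np.mean(F,0).round(2),"z",round(o["tool_pos"][2],4),"t",o["t"])
E
python3 -m jog '[0,0,0,0.001,0,0,0,0,0,0,0,0,0,0]'|tail -2; python3 -c "from h import *;avg()"
python3 -m jog '[0,0,0,0.001,0,0,0,0,0,0,0,0,0,0]'|tail -2; python3 -c "from h import *;avg()"
```

```text
contact_force: [0.3, -0.5, 0.6]
opening: -0.0002
avgF [-0.09  0.31 -0.25] z 0.0883 t 7.775
contact_force: [0.7, 0.3, 0.6]
opening: -0.0001
avgF [ 0.22 -0.11  0.48] z 0.0873 t 8.325
```

Run:
```python
from h import *
o,T,q=wrist()
for P in (o["tool_pos"],[.509,-.231,.098],[.509,-.231,.092],[.509,-.231,.08]):
    print(cv2.projectPoints(np.array(P,float),q["rvec"],q["tvec"],np.array(q["camera_matrix"]),None)[0].ravel())
C=cv2.Rodrigues(q["rvec"])[0]; print("cam",-C.T@q["tvec"], C[2])
for k in("key_bar","key_round","key_small"):
  for b in ctrl.boxes_of(k,q)[:1]: print(k,round(b["p"],2),np.round(b["box"]),np.round(ray_plane(q,b["box"],Z[k])[:2],4))
c=q["image"][180:330,100:440]; c=cv2.resize(c,None,fx=2.35,fy=2.35)
s=ctrl.get_image("side")["image"][220:345,230:400]; s=cv2.resize(s,(408,300),interpolation=2)
o=np.zeros((660,800,3),np.uint8)[:600]; h,w=c.shape[:2]; o=np.zeros((h+240,800,3),np.uint8); o[:h,:w]=c[:, :800]; s=cv2.resize(s,(326,240)); o[h:,:326]=s
cv2.imwrite("pics/w4.png",o)
```

```text
[282.31292621 247.34994615]
[282.16761223 254.57941197]
[282.0854481  250.26168445]
[281.9363396  242.42602878]
cam [ 0.43960582 -0.22045396  0.25394964] [ 0.27478263 -0.04909788 -0.960252  ]
key_bar 0.91 [279. 252.  92.  44.] [ 0.5071 -0.2324]
key_round 0.68 [398. 248.  66.  57.] [ 0.5162 -0.1673]
key_small 0.71 [165. 249.  42.  40.] [ 0.4948 -0.2946]
```

View pics/w4.png

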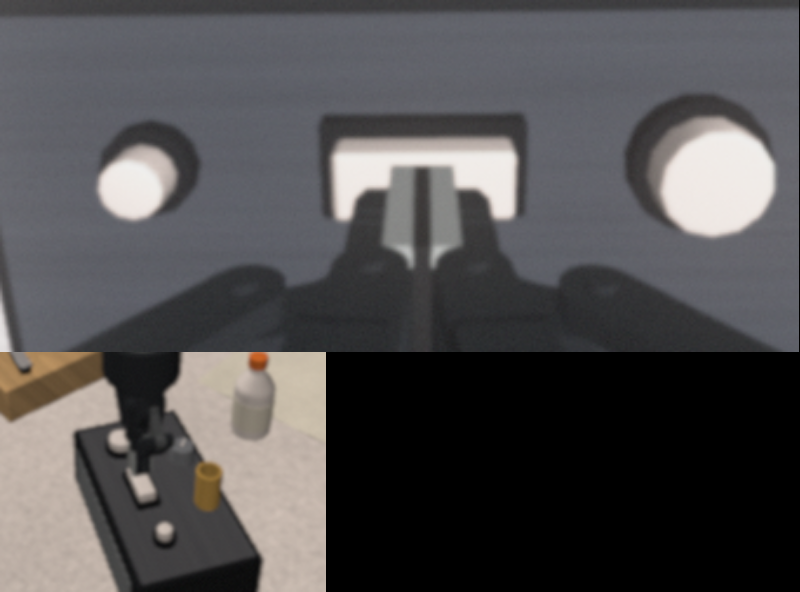

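The tips show at crop (422,167), over an unpressed cap. The 140 mm between the outer keys measures only about 130 mm through the wrist pose. So the tool is really about 12 mm higher than reported, and contact should come at around z = 0.086. I'll continue in small steps and watch the averaged force.

```bash
python3 -m jog '[0,0,0,0.001,0,0,0,0,0,0,0.0005,0,0,0,0,0,0,0,0,0,0]'|tail -2; python3 -c "from h import *;avg(4)"
python3 -m jog '[0,0,0,0.001,0,0,0,0,0,0,0,0,0,0]'|tail -2; python3 -c "from h import *;avg(4)"
```

```text
contact_force: [-0.4, -0.1, -0.2]
opening: 0.0001
avgF [-0.32  0.43  0.26] z 0.0858 t 9.15
contact_force: [-0.5, 0.6, -0.6]
opening: 0.0001
avgF [-0.13  0.08  0.05] z 0.0848 t 9.6
```

```bash
python3 -m jog '[0,0,0,0.001,0,0,0,0,0,0,0,0,0,0]'|tail -2; python3 -c "from h import *;avg(4)"
```

```text
contact_force: [0.7, 0.2, 0.2]
opening: -0.0001
avgF [-0.19  0.06  0.31] z 0.0838 t 10.05
```

```bash
python3 -m jog '[0,0,0,0.001,0,0,0,0,0,0,0,0,0,0]'|tail -2; python3 -c "from h import *;avg(4)"
```

```text
contact_force: [-1.2, 0.6, -0.2]
opening: -0.0001
avgF [-0.11  0.47  0.5 ] z 0.0828 t 10.5
```

```bash
python3 -m jog '[0,0,0,0.001,0,0,0,0,0,0,0,0,0,0]'|tail -2; python3 -c "from h import *;avg(4)"
```

```text
contact_force: [-0.5, -0.8, 0.2]
opening: -0.0004
avgF [-0.07 -0.19  0.02] z 0.0818 t 10.95
```

```bash
python3 -m jog '[0,0,0,0.001,0,0,0,0,0,0,0,0,0,0]'|tail -2; python3 -c "from h import *;avg(4)"
```

```text
contact_force: [-0.2, 0.1, 0.3]
opening: 0.0003
avgF [0.16 0.06 0.01] z 0.0808 t 11.4
```

Run:
```python
from h import *
o,T,q=wrist(); print(np.array(q["camera_matrix"]).round(1).tolist(), np.array(q["mount"]).round(4).tolist(), o["tool_pos"], o["q"])
c=cv2.resize(q["image"][190:310,140:420],(800,343),interpolation=2)
s=ctrl.get_image("side"); 
print(cv2.projectPoints(np.array([o["tool_pos"],[.509,-.231,.098]],float),np.array(s["rvec"]),np.array(s["tvec"]),np.array(s["camera_matrix"]),None)[0])
S=cv2.resize(s["image"][265:308,275:345],(410,252),interpolation=2)
I=np.zeros((600,800,3),np.uint8);I[:343]=c;I[343:595,:410]=S
t=ctrl.get_image("top"); I[343:595,410:]=cv2.resize(t["image"][225:280,345:430],(390,252),interpolation=2)
I=np.clip(I*1.6,0,255).astype(np.uint8)
cv2.imwrite("pics/w5.png",I)
```

```text
[[304.1, 0.0, 279.1], [0.0, 304.1, 211.7], [0.0, 0.0, 1.0]] [[-0.0015, -0.9603, -0.2791, 0.0703], [1.0, -0.001, -0.002, -0.0015], [0.0016, -0.2791, 0.9603, -0.1666], [0.0, 0.0, 0.0, 1.0]] [ 0.5091542  -0.23085108  0.08081712] [-5.58791064e-01  9.78756314e-03  1.87712528e+00 -1.35106535e-05
  1.25469038e+00 -1.95992722e+00]
[[[301.39364491 292.19531689]]

 [[301.46307738 286.16712882]]]
```

View pics/w5.png

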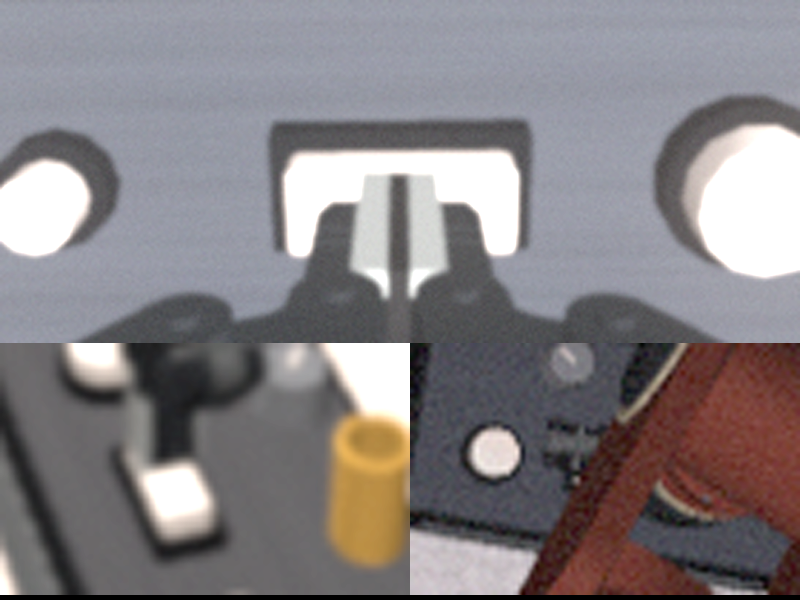

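The side crop shows the tips covering the +y half of the cap at about (160,462), right at cap height, and the cap is still up. The scale check with hand-read pixels agrees with the reported camera pose. So the shut fingertips stand roughly 2 cm behind the reported TCP, and I'll go by touch, moving 2 mm towards the robot for clearance from the tube.

```bash
python3 -m jog '[0,0.002,0,0.001,0,0,0,0,0,0,0,0,0,0]'|tail -2; python3 -c "from h import *;avg(2)"
```

```text
contact_force: [0.2, -0.4, -0.5]
opening: 0.0001
avgF [-0.46  0.33  0.36] z 0.0798 t 11.9
```

```bash
python3 -m jog '[0,0,0,0.001,0,0,0,0,0,0,0,0,0,0]'|tail -2; python3 -c "from h import *;avg(2)"
```

```text
contact_force: [-0.4, 0.3, -0.6]
opening: 0.0001
avgF [0.54 0.23 0.12] z 0.0788 t 12.25
```

```bash
python3 -m jog '[0,0,0,0.001,0,0,0,0,0,0,0,0,0,0]'|tail -2; python3 -c "from h import *;avg(2)"
```

```text
contact_force: [0.1, 0.2, -1.0]
opening: 0.0004
avgF [0.04 0.36 0.01] z 0.0778 t 12.6
```

```bash
python3 -m jog '[0,0,0,0.001,0,0,0,0,0,0,0,0,0,0]'|tail -2; python3 -c "from h import *;avg(2)"
```

```text
contact_force: [1.0, 1.3, 0.1]
opening: 0.0002
avgF [-0.96  0.21  0.01] z 0.0768 t 12.95
```

Run:
```python
from h import *
o,T,q=wrist(); s=ctrl.get_image("side")
for d in (0,.005,.01,.015,.02,.025,.03,.035):
    P=ray_plane(q,(279.6,251),o["tool_pos"][2]+d)
    print(d,(T[:3,:3].T@(P-o["tool_pos"])).round(4),cv2.projectPoints(P,np.array(s["rvec"]),np.array(s["tvec"]),np.array(s["camera_matrix"]),None)[0].ravel().round(1))
a=cv2.resize(s["image"][262:312,275:341],(396*2//2,300),interpolation=2)
b=cv2.resize(q["image"][200:300,200:360],(400,250),interpolation=2)
I=np.zeros((550,400,3),np.uint8);I[:300,:396]=a;I[300:]=b
cv2.imwrite("pics/w6.png",np.clip(I*1.4,0,255).astype(np.uint8)); print(o["tool_pos"])
```

```text
0 [-0.0023 -0.0016 -0.    ] [301.8 294.1]
0.005 [-0.0002 -0.0016 -0.005 ] [300.8 292.6]
0.01 [ 0.002  -0.0016 -0.01  ] [299.8 291.1]
0.015 [ 0.0042 -0.0016 -0.015 ] [298.8 289.5]
0.02 [ 0.0064 -0.0016 -0.02  ] [297.8 287.9]
0.025 [ 0.0086 -0.0016 -0.025 ] [296.8 286.4]
0.03 [ 0.0108 -0.0016 -0.03  ] [295.7 284.8]
0.035 [ 0.0129 -0.0016 -0.035 ] [294.7 283.2]
[ 0.50716022 -0.23050516  0.0767697 ]
```

View pics/w6.png

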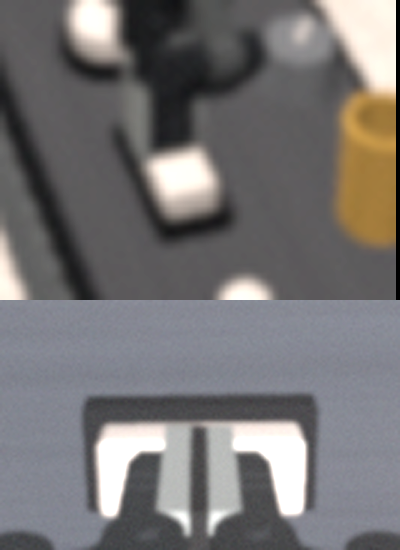

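Side crop: the tip's robot-side corner is at (130,148). Triangulated with the wrist ray, that puts the real tips about 25–28 mm behind the TCP, so contact should come at TCP z ≈ 0.072 and full travel at ≈ 0.066. The body stays about 15 mm above the tube, so I'll continue.

```bash
python3 -m jog '[0,0,0,0.001,0,0,0,0,0,0,0.001,0,0,0,0,0,0,0,0,0,0]'|tail -2; python3 -c "from h import *;avg(3)"
```

```text
contact_force: [0.4, 0.1, 0.1]
opening: -0.0003
avgF [ 0.22 -0.06  0.39] z 0.0748 t 13.575
```

```bash
python3 -m jog '[0,0,0,0.001,0,0,0,0,0,0,0,0,0,0]'|tail -2; python3 -c "from h import *;avg(3)"
```

```text
contact_force: [-0.9, 0.8, 1.1]
opening: 0.0001
avgF [-0.22  0.57  1.59] z 0.074 t 13.975
```

```bash
python3 -m jog '[0,0,0,0.001,0,0,0,0,0,0,0,0,0,0]'|tail -2; python3 -c "from h import *;avg(3)"
```

```text
contact_force: [-1.1, 0.5, 1.2]
opening: 0.0
avgF [-0.46  0.61  1.95] z 0.0729 t 14.375
```

```bash
python3 -m jog '[0,0,0,0.001,0,0,0,0,0,0,0,0,0,0]'|tail -2; python3 -c "from h import *;avg(3)"
```

```text
contact_force: [-0.8, 0.3, 3.0]
opening: -0.0002
avgF [-0.56 -0.    3.1 ] z 0.0719 t 14.775
```

Contact at TCP z ≈ 0.0743. Continuing to the stop.

```bash
python3 -m jog '[0,0,0,0.001,0,0,0,0,0,0,0.001,0,0,0,0,0,0,0,0,0,0]'|tail -2; python3 -c "from h import *;avg(3)"
```

```text
contact_force: [-1.0, 1.3, 4.1]
opening: 0.0001
avgF [-0.66  0.96  4.42] z 0.07 t 15.3
```

```bash
python3 -m jog '[0,0,0,0.001,0,0,0,0,0,0,0,0,0,0]'|tail -2; python3 -c "from h import *;avg(3)"
```

```text
contact_force: [-1.0, 1.1, 4.1]
opening: -0.0001
avgF [-0.74  0.43  5.12] z 0.0689 t 15.7
```

```bash
python3 -m jog '[0,0,0,0.0005,0,0,0,0,0,0,0,0,0,0]'|tail -2; python3 -c "from h import *;avg(3)"
```

```text
contact_force: [-1.6, 1.3, 4.5]
opening: 0.0003
avgF [-0.52  1.32  5.37] z 0.0685 t 16.1
```

```bash
python3 -m jog '[0,0,0,0.0005,0,0,0,0,0,0,0,0,0,0]'|tail -2; python3 -c "from h import *;avg(3)"
```

```text
contact_force: [-2.0, 1.6, 7.6]
opening: -0.0001
avgF [-2.25  1.21  7.76] z 0.0685 t 16.5
```

```bash
python3 -m jog '[0,0,0,0.0005,0,0,0,0,0,0,0,0,0,0]'|tail -2; python3 -c "from h import *;avg(3)"
```

```text
contact_force: [-3.8, 1.1, 11.1]
opening: 0.0003
avgF [-3.3   1.99 10.06] z 0.0684 t 16.9
```

The key is fully down: z stalls at 0.0685 and the force is rising past 7–10 N. I'll release it, lift, and move over the big disc.

```bash
python3 -m jog '[0,0,0,-0.01,0,0,0,0,0,0,-0.055,0,0,0,0,0,0,-0.055,0,0,0,0,0.012,0.04,0,0,0,0,0,0.015,0.055,0,0,0,0,0,0.015,0.055,0,0,0,0,0,0.015,0.055,0,0,0,0,0,0.015,0.055,0,0,0,0,0,0.015,0.055,0,0,0,0,0,0.015,0.055,0,0,0,0]'
python3 -m jog '[0,0.015,0.055,0,0,0,0,0,0.01,0.018,0,0,0,0,0,0,0,0,0,0,0]'
python3 - <<'E'
from h import *
o,T,q=wrist(); print(o["t"],o["tool_pos"],o["contact_force"]); cv2.imwrite("pics/w7.png",q["image"])
for k in("disc_big","disc_small","strip","wood_knob","screw_pot"):
  for b in ctrl.boxes_of(k,q)[:2]: print(k,round(b["p"],2),np.round(b["box"]),np.round(ray_plane(q,b["box"],Z[k])[:2],4))
E
```

```text
t: 18.15
tool_pos: [0.468, 0.1531, 0.1864]
tool_rot: [-0.266, -3.129, 0.001]
contact_force: [0.3, -0.4, 0.2]
opening: 0.0002
t: 18.52
tool_pos: [0.4557, 0.2285, 0.1862]
tool_rot: [-0.261, -3.129, 0.002]
contact_force: [0.3, -0.6, -0.5]
opening: -0.0
18.525 [0.45568059 0.22850089 0.18623106] [ 0.33958851 -0.61134899 -0.51885233]
disc_big 0.75 [281. 202.  50.  54.] [0.4575 0.2276]
disc_small 0.87 [232. 270.  26.  29.] [0.5205 0.1658]
strip 0.76 [145. 256.  66.  24.] [0.4904 0.0824]
wood_knob 0.96 [204. 205.  33.  28.] [0.4438 0.1605]
screw_pot 0.55 [280. 344.   8.  19.] [0.5927 0.2045]
```

View pics/w7.png

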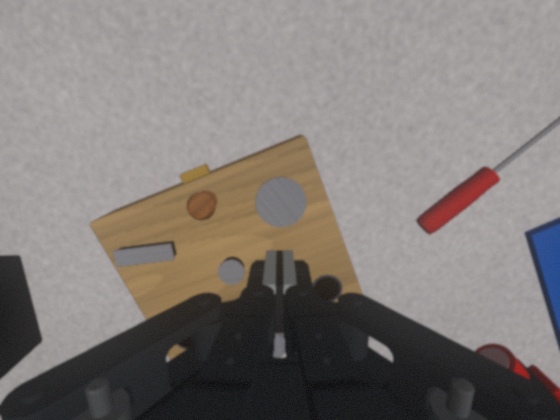

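The disc is at (281,202), i.e. (0.4575, 0.2276), and the TCP is within 2 mm of it. The knob at (204,205) is 67 mm aside. With the same tip offset, contact is expected at TCP z ≈ 0.045.

```bash
python3 -m jog '[0,-0.002,-0.001,0.05,0,0,0,0,0,0,0.05,0,0,0,0,0,0,0.03,0,0,0,0,0,0,0.006,0,0,0,0,0,0,0,0,0,0]'; python3 -c "from h import *;avg(2)"
python3 -m jog '[0,0,0,0.002,0,0,0,0,0,0,0.001,0,0,0,0,0,0,0,0,0,0]'|tail -2; python3 -c "from h import *;avg(3)"
```

```text
t: 19.45
tool_pos: [0.4593, 0.226, 0.052]
tool_rot: [0.267, 3.129, 0.0]
contact_force: [0.2, 0.4, 0.6]
opening: 0.0001
avgF [-0.41  1.06  0.07] z 0.0534 t 19.55
contact_force: [-0.2, -0.6, 0.6]
opening: -0.0002
avgF [-0.45 -0.01  0.65] z 0.0484 t 20.075
```

```bash
python3 -m jog '[0,0,0,0.001,0,0,0,0,0,0,0.0005,0,0,0,0,0,0,0,0,0,0]'|tail -2; python3 -c "from h import *;avg(3)"
```

```text
contact_force: [0.0, -1.0, -1.0]
opening: 0.0002
avgF [-0.3   0.01  0.25] z 0.0468 t 20.6
```

```bash
python3 -m jog '[0,0,0,0.001,0,0,0,0,0,0,0,0,0,0]'|tail -2; python3 -c "from h import *;avg(4)"
```

```text
contact_force: [-0.5, 1.3, -0.0]
opening: -0.0001
avgF [ 0.35 -0.26 -0.06] z 0.0458 t 21.05
```

```bash
python3 -m jog '[0,0,0,0.001,0,0,0,0,0,0,0,0,0,0]'|tail -2; python3 -c "from h import *;avg(5)"
```

```text
contact_force: [0.1, -0.5, 0.4]
opening: -0.0004
avgF [ 0.03 -0.05  0.97] z 0.0449 t 21.55
```

```bash
python3 -m jog '[0,0,0,0.001,0,0,0,0,0,0,0,0,0,0]'|tail -2; python3 -c "from h import *;avg(5)"
```

```text
contact_force: [0.2, -0.5, 1.6]
opening: 0.0002
avgF [-0.31  0.34  2.11] z 0.0439 t 22.05
```

```bash
python3 -m jog '[0,0,0,0.0005,0,0,0,0,0,0,0,0,0,0]'|tail -2; python3 -c "from h import *;avg(5)"
```

```text
contact_force: [0.1, 0.8, 1.8]
opening: 0.0
avgF [ 0.11 -0.15  1.76] z 0.0434 t 22.55
```

The disc has dipped about 1.6 mm. Half a millimetre more, then lift away.

```bash
python3 -m jog '[0,0,0,0.0006,0,0,0,0,0,0,0,0,0,0]'|tail -2; python3 -c "from h import *;avg(5)"
```

```text
contact_force: [1.0, 0.4, 2.4]
opening: 0.0004
avgF [0.53 0.15 2.29] z 0.0428 t 23.05
```

```bash
python3 -m jog '[0,0,0,-0.01,0,0,0,0,0,0,-0.05,0,0,0,0,0,0,-0.06,0,0,0,0,0,0,-0.05,0,0,0,0,0,0,0,0,0,0,0,0,0,0,0,0,0]'
python3 - <<'E'
from h import *
avg(2);o,T,q=wrist(); s=ctrl.get_image("side")
for k in("disc_big","disc_small","wood_knob"):
  for b in ctrl.boxes_of(k,q)[:1]: print(k,round(b["p"],2),np.round(b["box"]),np.round(ray_plane(q,b["box"],Z[k])[:2],4))
I=np.zeros((600,400,3),np.uint8);I[:300]=cv2.resize(q["image"],(400,300));I[300:]=cv2.resize(s["image"][170:365,180:440],(400,300))
cv2.imwrite("pics/w8.png",np.clip(I*1.3,0,255).astype(np.uint8))
E
```

```text
t: 23.8
tool_pos: [0.458, 0.2261, 0.2121]
tool_rot: [-0.266, -3.129, 0.001]
contact_force: [0.5, -0.7, 0.2]
opening: -0.0002
avgF [-0.19 -0.09  0.16] z 0.2105 t 23.9
disc_big 0.77 [284. 196.  46.  50.] [0.4592 0.2288]
disc_small 0.98 [238. 259.  27.  28.] [0.5216 0.166 ]
wood_knob 0.67 [214. 197.  27.  26.] [0.444  0.1616]
```

View pics/w8.png

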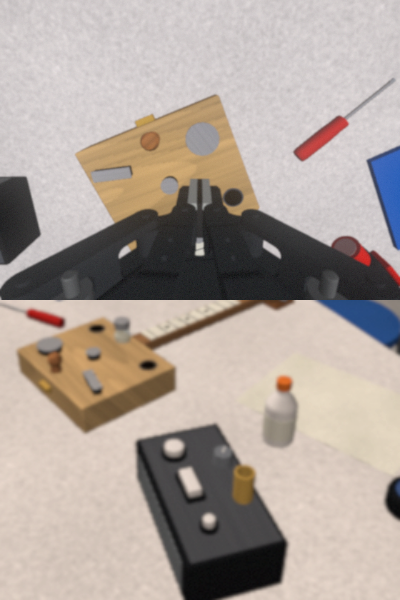

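All three keys are up at crop (173,448), (190,482) and (208,521). The tube, pot and wooden knob are upright in their places, and the disc is at (202,138). The tips are more than 15 cm above the soundboard, so I'm handing in.

```bash
python3 -c "
from h import *
print(ctrl.finish_job())"
```

```text
the job is handed in; nothing more can be done
None
```

I pressed the bar key fully down, then tapped the big pickup disc lightly, and handed the job in at about 24 s of the 45 s allowed.

- **Bar key:** it started to move at about 1.6 N and reached its stop after about 6 mm. The averaged force peaked at about 10 N vertically, against the 20 N limit.
- **Big disc:** it dipped about 2 mm at an averaged 2.3 N.
- **Final state:** the contact force is back to about zero. The TCP is about 15 cm above the soundboard, and the fingertips are higher still. In the last pictures the keys are up, and the slide tube, pot and wooden knob stand where they were.

**What disagreed:** the fingertips turned out to be about 24 mm behind the reported TCP. Contact on the key came at TCP z = 0.074 instead of 0.098, and on the disc at about 0.045 instead of 0.069. I found both contacts by force. I first blamed the height reading, because the network's boxes put the keys too close together. Pixels read by hand did not support that, and combining the side and wrist views gave about 25 mm.

I had no direct reading of either joint. The key and disc travel are worked out from the force and the TCP height.

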